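# Pin the last planet wheel on a printed gear carrier

## Robot

A 7-joint arm with a two-finger parallel gripper is mounted at the origin on the work surface. World frame = base frame: x ahead of the robot, y to its left, z up, the work surface at z = 0. Lengths are in mm, angles in rad, forces in N, time in s.
With the tool pointing down it reaches from about 400 to 875 mm from the base axis. Payload 19.3 kg.
Tool frame: the origin (TCP) lies at the very end of the fingers, on their centre line; the grasp point (between the pads) lies 19 mm behind it (grip_point_offset is the z of the grasp point in the tool frame, in mm); z points along the fingers, x is the direction in which the jaws open and shut, and the axes are right-handed (so a half turn about z gives the same grasp; the last joint's range is limited). The gripper opens to 85 mm and grips with 20 to 120 N. Pads are 22 mm wide; open, the fingers measure 114 mm over their backs; the gripper's body (76 mm by 85 mm) begins 54 mm behind the grasp point. The pads swing forward as they close: fully open they stand 13 mm farther back than shut.
Start: joints at [1.103, 0.521, -0.036, 1.599, 0.021, 1.021, -0.113], TCP at [242.091, -576.2, 231.291] pointing down, gripper open.
Joint ranges: [-2.91, 2.91], [-0.3, 2.13], [-1.5, 1.42], [0.17, 2.43], [-1.26, 4.41], [0.16, 1.93], [-2.52, 2.52]. Speed limits (rad/s): [1.89, 1.89, 2.39, 2.39, 3.01, 3.01, 3.01].

## Interface

Orientations are given as a 3x3 rotation matrix whose columns are the frame's x, y, z axes.
In Python, from workcell import movep, movel, goto_joints, open_gripper, clamp, wait, inverse_kinematics, read_state, camera, PlanningError, finish_job, grip_point_offset gives the robot as it stands. Calls block until the motion is done:
- movep(position, orientation): joint-space move of the TCP to a pose.
- movel(position, frame=None, max_speed=150, guard=None): straight line of the TCP; frame=None keeps the orientation; max_speed is the mean speed in mm/s. With guard (N) it stops when the force on the tool has changed by that much, and returns True; else False.
- goto_joints(angles): joint-space move.
- open_gripper() and clamp(): open the fingers fully, or close them until they stop; the grip force is fixed at half the most.
- wait(seconds).
- inverse_kinematics(position, orientation): joint angles nearest the present ones, or None.
- read_state(): the state.
- camera(name): name is "scene" or "top"; returns a dict with "image" (400x640x3 uint8, blue, green, red), "range_z" (400x640 float32, mm along the optical axis (not along the pixel's ray), 0 where there is no reading), "fx", "fy", "cx", "cy" (pixels), "cam_to_world" (4x4, takes a point from camera to world coordinates). Camera axes: x right, y up, looking along -z (the intrinsics and any distortion apply to the point x, -y, -z); pixel columns grow to the right and rows downward; lengths in mm; the calibration is good to about 2 mm. A picture is of the moment at which its call begins.
A pose or a line that the arm cannot do raises PlanningError and nothing moves.
- finish_job(): hands the job in, once; it reports no verdict.
The state is a dict: "time": time; "qpos": joint angles; "qvel": joint speeds; "joint_efforts": joint torques, N m; "eef_pos": TCP position; "tool_rot": TCP orientation; "ft_force": force on the tool from outside, world axes, zero at the start; "torque": the same for the moment, N m; "finger_gap": finger opening in mm.
Only numpy, scipy, OpenCV 4.12 (cv2) and the standard library are available. Lean on these libraries where they do the work, as an engineer would, in place of code of your own. Each camera call takes 0.05 s, during which the arm holds its last target.

## Task

On the printer's sheet the grey three-wheeled gear carrier has two toothed wheels already pinned; the third lies loose in its pocket. Take the biggest pin, the one with the tall round head, out of the rack, push it down through that wheel and the boss beneath until its flange sits flush on the wheel, keeping hold of it until it is fully home, then let go. The pin should end upright and the wheel stay lying flat in its pocket.

Things in the scene. Friction and masses are not known exactly. Their poses are not given: they have to be found in the camera images.
- pin_grip (a point): Steel pin to use, upright in the rack, 0.16 kg. Round head dia 26 mm, 39 tall, above a flange dia 40, 5 thick; below it a shaft dia 16, 52 long, tip tapered to 6. Point on the axis in the head: 28 mm above the flange's underside, 16 below the head's top, 80 above the tip. z: along the pin to its head. Neighbours: a short pin with small round head, a thin one with square head.
- rack: Fixed grey bridge-shaped pin rack, 80 x 250 mm, 70 high; origin under its middle, y along its length, z up. Its top plate has three loose 21 mm holes in a row 85 mm apart, at y = -85, 0 and 85 mm; the pins hang in them by their flanges. Which hole holds the pin to use varies.
- bore (a point): Centre of the hole's mouth at the top of the seated loose wheel, 60 mm above the table, fixed to the carrier. Hole dia 26 mm, straight down through wheel (22) and boss (34) to the sheet, 56 deep. Pin home: pin_grip 28 mm above here. z up, x from the carrier's middle to this hole; carrier fixed, turned any way. The other two wheels are 94 mm away, their pin heads reach 104 mm above the table.
- wheel_center (a point): Loose toothed wheel, light grey printed plastic, 76 mm over its teeth, 22 thick, 26 mm hole; lies flat in a round pocket of the carrier with 3 mm of play. Point at its centre, half-way up; z along its axis. Seated, it is 11 mm below bore.
Things that resemble listed ones, but are neither listed nor needed, are in the scene too. What is shaped like the part that bears pin_grip but blue is not meant.

How it is judged (in metres and radians):
On the way:
1. the pin is pushed home through wheel and boss (within 10 mm) while still held (horizontal distance between pin_grip and bore below 0.012 m and z of pin_grip in the frame of bore below 0.038 m and contact force between the fingers and pin above 0.5 N), for 0.1 s.
At the end, for the whole second after the job is handed in: The large round-headed pin stands in the hole of the loose wheel and the boss, within 12 mm of the hole's axis, upright within 10 degrees, its flange down on the wheel within 5 mm; the wheel still lies flat (10 degrees) in its pocket, its centre within 18 mm of the bore point (11 mm when seated) (horizontal distance between pin_grip and bore below 0.012 m and z of pin_grip in the frame of bore below 0.033 m and angle between each of pin_grip, wheel_center's own z axis and vertical below 0.17 rad and distance between wheel_center and bore below 0.018 m); the robot touches nothing.
It also fails if it takes over 34 s, if anything falls off the work surface, if the arm or the gripper's body presses on something with over 40 N, if the wrist force passes 120 N, or if a joint passes its speed limit or range.

## Working session

There is one attempt and no reset: what is moved stays moved. The work goes in short steps, each a Python script; the robot and the scene stay as the last script left them, time stands still between calls to the robot, and variables do not carry over. Pictures are saved under pics/ and viewed, and the job is handed in when it is done.

```bash
mkdir -p pics; cat > h.py <<'E'
from workcell import *
import numpy as np, cv2
def pts(c):
    z=c["range_z"].astype(float); v,u=np.mgrid[0:z.shape[0],0:z.shape[1]]
    P=np.stack([(u-c["cx"])/c["fx"]*z,-(v-c["cy"])/c["fy"]*z,-z,np.ones_like(z)],-1)
    W=(P@np.array(c["cam_to_world"]).T)[...,:3]; W[z<=0]=np.nan
    return W
E
python3 - <<'E'
from h import *
import pickle
for n in("scene","top"):
    c=camera(n); cv2.imwrite(f"pics/{n}0.png",c["image"]); pickle.dump(c,open(n+"0.pkl","wb"))
    print({k:v for k,v in c.items() if k not in("image","range_z")})
s=read_state(); print(s["time"],s["tool_rot"],grip_point_offset)
E
```

```text
{'fx': 379.1525951560186, 'fy': 379.1525951560186, 'cx': 319.9385895310811, 'cy': 201.7532479718991, 'cam_to_world': array([[-1.35353902e-01, -7.49164178e-01,  6.48407554e-01,
         1.12500035e+03],
       [ 9.90796300e-01, -1.01406643e-01,  8.96626203e-02,
        -4.90404148e+00],
       [-1.41918974e-03,  6.54575990e-01,  7.55994880e-01,
         7.54165756e+02],
       [ 0.00000000e+00,  0.00000000e+00,  0.00000000e+00,
         1.00000000e+00]])}
{'fx': 480.3052888111932, 'fy': 480.3052888111932, 'cx': 326.11500125155607, 'cy': 203.8842181309704, 'cam_to_world': array([[ 1.57896796e-02,  9.80328102e-01, -1.96742214e-01,
         3.71243908e+02],
       [-9.99717243e-01,  1.89774533e-02,  1.43279664e-02,
        -6.74857552e+01],
       [ 1.77797743e-02,  1.96460350e-01,  9.80350555e-01,
         1.04652793e+03],
       [ 0.00000000e+00,  0.00000000e+00,  0.00000000e+00,
         1.00000000e+00]])}
0.1 [[ 3.87392065e-01 -9.21914952e-01 -4.56721669e-04]
 [-9.21914485e-01 -3.87392330e-01  9.30021111e-04]
 [-1.03433084e-03  6.07755232e-05 -9.99999463e-01]] -18.700000000000003
```

View pics/scene0.png

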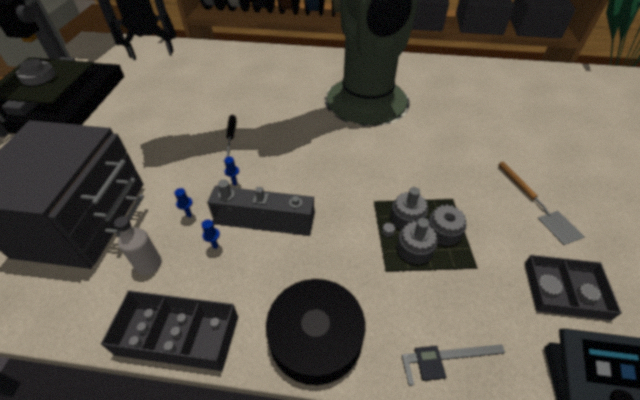

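View pics/top0.png

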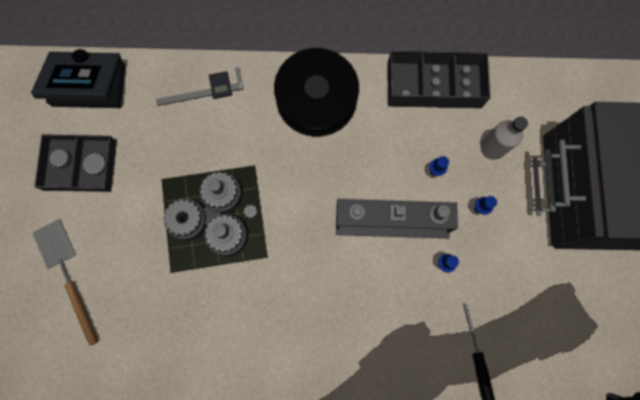

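The rack pins in the top view are at (357,212), (399,212) and (441,212), and the blue ones are decoys. The right-hand pin looks tallest. The unpinned wheel is at (183,218). I'll check both with an enlarged crop and measurements.

```bash
python3 - <<'E'
import pickle,sys
from h import *
t=pickle.load(open("top0.pkl","rb")); s=pickle.load(open("scene0.pkl","rb"))
a=cv2.resize(t["image"][190:245,330:465],None,fx=5.5,fy=5.5,interpolation=cv2.INTER_CUBIC)[:300,:740]
b=cv2.resize(t["image"][160:275,155:275],None,fx=2.5,fy=2.5,interpolation=cv2.INTER_CUBIC)
d=cv2.resize(s["image"][170:235,200:320],None,fx=4,fy=4,interpolation=cv2.INTER_CUBIC)
im=np.zeros((600,800,3),np.uint8); im[:a.shape[0],:a.shape[1]]=a; im[302:302+b.shape[0],:b.shape[1]]=b; im[305:305+d.shape[0],310:310+d.shape[1]]=d
cv2.imwrite("pics/crop0.png",im)
W=pts(t); Ws=pts(s)
np.set_printoptions(precision=1,suppress=True)
for n,(u,v) in dict(p1=(357,212),p2=(399,212),p3=(441,212),w1=(219,186),w2=(225,230),w3=(195,218),hole=(183,218)).items(): print(n,W[v,u])
for n,C in(("top",W),("scene",Ws)):
  C=C[np.isfinite(C).all(-1)]
  # rack top z 66-74 
  for lo,hi,nm in((64,75,"racktop"),(100,125,"head")):
    m=(C[:,2]>lo)&(C[:,2]<hi)&(abs(C[:,0]-W[212,399,0])<80)&(abs(C[:,1]-W[212,399,1])<150)
    Q=C[m]; print(n,nm,len(Q),Q.min(0),Q.max(0),Q.mean(0)) if len(Q) else 0
    if nm=="racktop": print(cv2.minAreaRect(Q[:,:2].astype(np.float32)))
E
```

```text
p1 [ 548.3 -144.6   86.2]
p2 [ 546.1 -226.8  107.1]
p3 [ 546.3 -309.   114.5]
w1 [593.  134.6 103.4]
w2 [503.4 116.6 108. ]
w3 [533.8 188.9  61.8]
hole [542.2 229.    7.9]
top racktop 2630 [ 521.6 -355.7   64.1] [ 581.1 -104.8   75. ] [ 550.1 -224.5   70.8]
((551.2675170898438, -230.3115234375), (250.23841857910156, 57.50627899169922), 89.061279296875)
top head 223 [ 537.1 -326.9  100.3] [ 562.6 -221.8  119.5] [ 549.5 -287.   111. ]
scene racktop 1577 [ 517.6 -354.7   64. ] [ 581.  -104.1   75. ] [ 556.4 -221.7   71.8]
((550.9030151367188, -229.5242919921875), (250.6758575439453, 62.241878509521484), 88.972412109375)
scene head 175 [ 537.  -325.6  100. ] [ 563.3 -220.9  118.2] [ 553.  -287.4  110.7]
```

View pics/crop0.png

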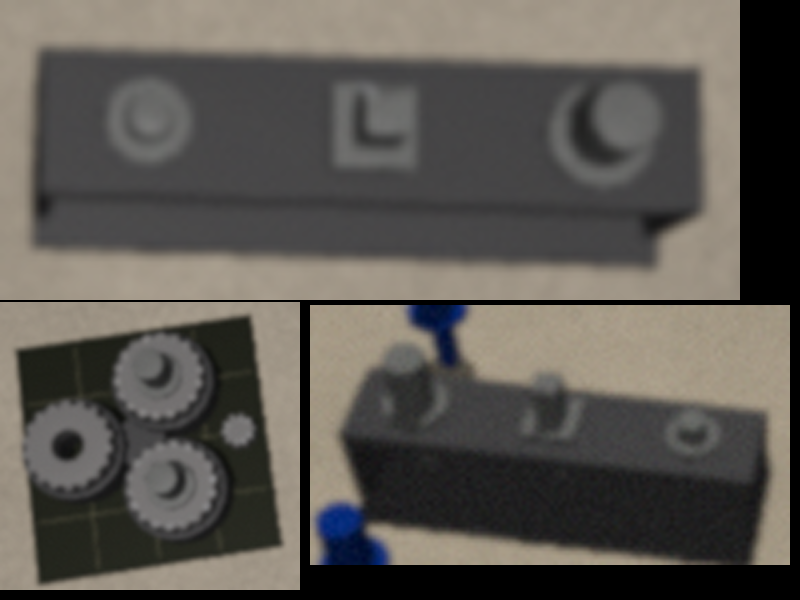

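The crop confirms it. The right pin (441,212) has a tall round head about 114 mm up and the widest flange. The middle one has a square head and the left one is short. The loose wheel is at (183,218), with an open hole. Next I'll measure the centres.

```bash
python3 - <<'E'
import pickle
from h import *
from scipy.optimize import least_squares
np.set_printoptions(precision=1,suppress=True)
for n in("top","scene"):
  c=pickle.load(open(n+"0.pkl","rb")); W=pts(c); C=W[np.isfinite(W).all(-1)]
  def box(x,y,r,lo,hi): return C[(np.hypot(C[:,0]-x,C[:,1]-y)<r)&(C[:,2]>lo)&(C[:,2]<hi)]
  Q=box(548,-312,30,90,125); zt=np.percentile(Q[:,2],90); T=Q[Q[:,2]>zt-4]
  print(n,"head top",np.median(T[:,2]),cv2.minEnclosingCircle(T[:,:2].astype(np.float32)),T.mean(0),len(T))
  F=box(548,-312,30,72,80)
  print("flange",cv2.minEnclosingCircle(F[:,:2].astype(np.float32)),F.mean(0)[:2])
  Rk=box(551,-230,140,66,74); print("rack",cv2.minAreaRect(Rk[:,:2].astype(np.float32)))
  for nm,x,y in(("loose",542,211),("w1",586,136),("w2",500,123)):
    T=box(x,y,46,54,66); print(nm,np.median(T[:,2]),cv2.minEnclosingCircle(T[:,:2].astype(np.float32)),T.mean(0)[:2])
    if nm=="loose":
      # hole: pts below within 16mm: use hole rim = inner radius fit
      x0,y0=T.mean(0)[:2]
      d=T[:,:2]
      f=lambda p:[-np.partition(np.hypot(*(d-p).T),5)[:6].mean()]
      from scipy.optimize import minimize
      r=minimize(lambda p:f(p)[0],[x0,y0],method="Nelder-Mead"); print(" hole",r.x,-r.fun)
    else:
      T=box(x,y,30,95,115); print("  head",len(T),T.max(0)[2],cv2.minEnclosingCircle(T[T[:,2]>100][:,:2].astype(np.float32)))
E
```

```text
top head top 114.52653899262782 ((549.6356811523438, -314.8640441894531), 12.976344108581543) [ 549.6 -314.7  114.6] 125
flange ((548.0245971679688, -311.93511962890625), 29.906352996826172) [ 545.8 -307.6]
rack ((582.4119873046875, -241.67909240722656), (253.47938537597656, 199.29776000976562), 70.21784973144531)
loose 60.73993726919707 ((536.8721923828125, 216.5994873046875), 38.19138717651367) [536.2 215.7]
 hole [536.4 215.6] 12.809532933623244
w1 61.02332148048572 ((586.0274658203125, 136.4644012451172), 45.75294494628906) [592.5 141.4]
  head 140 108.66216976764804 ((596.6739501953125, 144.7500762939453), 13.381973266601562)
w2 61.03305760806984 ((504.5093688964844, 128.8367156982422), 38.02456283569336) [503.3 126.8]
  head 141 110.3680509601852 ((504.6644287109375, 128.35574340820312), 12.889296531677246)
scene head top 115.92372885442057 ((549.2823486328125, -313.95233154296875), 13.228201866149902) [ 550.1 -313.4  115.9] 77
flange ((548.331787109375, -311.8446044921875), 29.599445343017578) [ 555.2 -308.1]
rack ((523.9000244140625, -239.57913208007812), (203.76181030273438, 249.51504516601562), 22.278411865234375)
loose 62.50376713101741 ((537.0997314453125, 216.2664337158203), 39.07449722290039) [540.2 216.2]
 hole [537.2 216.3] 11.911660208793494
w1 62.52193806211409 ((585.9398803710938, 136.04930114746094), 45.89910125732422) [601.8 139.8]
  head 125 108.86133764941985 ((596.9937133789062, 146.33262634277344), 13.956770896911621)
w2 62.62937219437816 ((504.98175048828125, 130.05181884765625), 38.646484375) [514.4 127.9]
  head 103 110.12415892705496 ((505.2362060546875, 128.8121795654297), 13.107909202575684)
```

```bash
cat >> h.py <<'E'
RA=np.array([[1,0,0],[0,-1,0],[0,0,-1.]]); RB=np.array([[-1,0,0],[0,1,0],[0,0,-1.]])
PIN=np.array([549.5,-314.5]); BORE=np.array([537.,216.])
E
python3 - <<'E'
from h import *
import pickle
np.set_printoptions(precision=2,suppress=True)
for n,R in(("A",RA),("B",RB)):
  print(n,[inverse_kinematics([*p,z],R) for p,z in((PIN,160),(PIN,81),(PIN,210),(BORE,210),(BORE,70))])
R=RA if inverse_kinematics([*PIN,81],RA) is not None else RB
J=[abs(inverse_kinematics([*BORE,100],r)[6]) if inverse_kinematics([*BORE,100],r) is not None else 9 for r in(RA,RB)]
R=(RA,RB)[int(np.argmin(J))]; np.save("R.npy",R); print(J)
movep([*PIN,160],R)
g=movel([*PIN,81.3],max_speed=100,guard=15)
s=read_state(); print(g,s["time"],s["eef_pos"],s["ft_force"])
c=camera("scene");cv2.imwrite("pics/pre.png",cv2.resize(c["image"][100:260,120:360],None,fx=3,fy=3))
E
```

```text
A [array([ 0.65,  0.63, -0.35,  1.63,  0.25,  0.93,  0.22]), array([ 0.63,  0.73, -0.3 ,  1.68,  0.29,  0.78,  0.19]), array([ 0.67,  0.58, -0.36,  1.59,  0.23,  1.02,  0.24]), array([ 0.13,  0.62, -0.92,  1.72,  0.55,  1.08, -0.96]), array([-0.07,  0.73, -0.6 ,  1.82,  0.58,  0.77, -0.98])]
B [array([ 0.18,  0.65,  0.37,  1.66, -0.29,  0.89, -2.47]), array([ 0.19,  0.75,  0.37,  1.7 , -0.37,  0.75, -2.41]), array([ 0.18,  0.59,  0.37,  1.61, -0.24,  0.99, -2.51]), array([ 0.3 ,  0.8 , -1.27,  1.71,  0.8 ,  1.26,  1.98]), array([ 0.29,  1.06, -1.28,  1.8 ,  1.11,  1.21,  1.79])]
[np.float64(0.9921465223262178), np.float64(1.8289326994228736)]
False 2.55 [ 549.83 -314.68   81.86] [-0.62 -0.03  0.14]
```

View pics/pre.png

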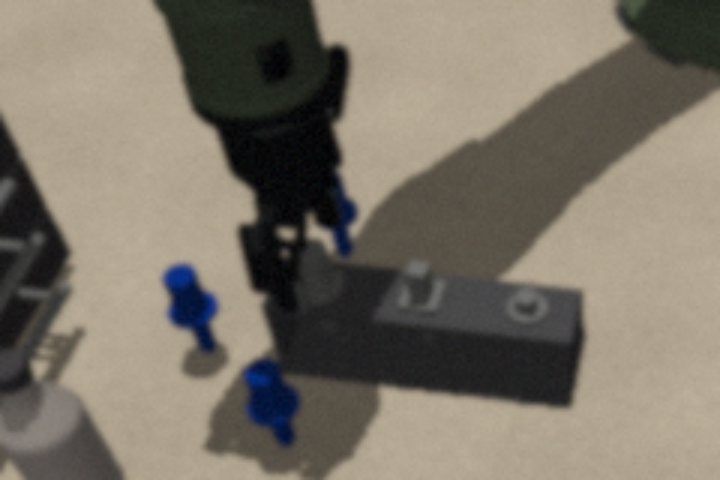

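```bash
python3 - <<'E'
from h import *
import pickle
c=camera("scene"); t=camera("top")
for c in(c,t):
  M=np.linalg.inv(c["cam_to_world"])
  def pr(p):
    q=M@[*p,1]; return c["cx"]+c["fx"]*q[0]/-q[2], c["cy"]-c["fy"]*q[1]/-q[2]
  for n,p in dict(head=(549.5,-314.5,114),front=(597,-314.5,90),back=(500,-314.5,90),frontup=(597,-314.5,130)).items():
    u,v=pr(p); print(n,u,v,((u-120)*3,(v-100)*3))
cv2.imwrite("pics/pretop.png",cv2.resize(t["image"][130:290,360:560],None,fx=3.5,fy=3.5))
E
```

```text
head 222.2702910863323 183.11346353766947 (np.float64(306.8108732589969), np.float64(249.34039061300842))
front 218.07318946994195 205.14080053099124 (np.float64(294.21956840982585), np.float64(315.42240159297376))
back 230.24798737106119 175.44870518833875 (np.float64(330.74396211318356), np.float64(226.34611556501625))
frontup 214.3891411097025 193.47202753832588 (np.float64(283.1674233291075), np.float64(280.41608261497765))
head 443.6584533948675 210.50949460741356 (np.float64(970.9753601846024), np.float64(331.5284838222407))
front 439.895796852456 189.8956306351067 (np.float64(959.687390557368), np.float64(269.68689190532007))
back 441.38115958383867 236.8705706896641 (np.float64(964.143478751516), np.float64(410.61171206899235))
frontup 444.97083675648685 185.32816414280535 (np.float64(974.9125102694605), np.float64(255.98449242841605))
```

View pics/pretop.png

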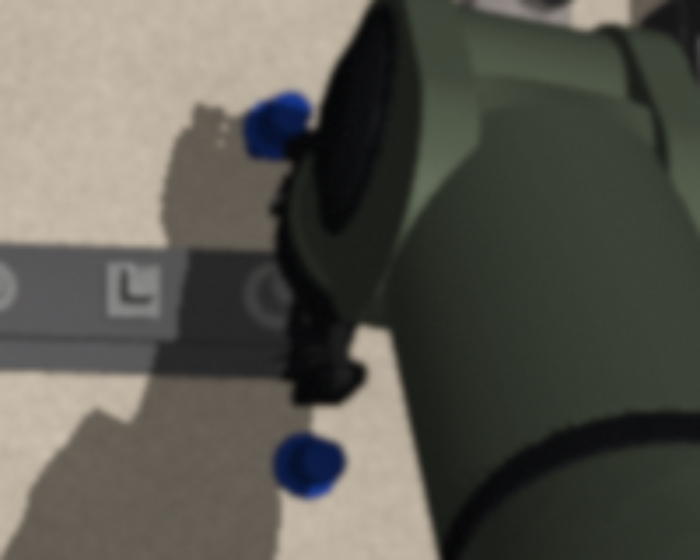

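The fingertips match the projected straddle: the front finger tip is at about crop (290,305), and the head lies between the fingers. Next I clamp and lift.

```bash
python3 - <<'E'
from h import *
np.set_printoptions(precision=2,suppress=True)
clamp(); s=read_state(); print(s["time"],s["finger_gap"],s["ft_force"],s["eef_pos"])
movel([*PIN,160],max_speed=120); wait(.1)
s=read_state(); print(s["time"],s["finger_gap"],s["ft_force"],s["eef_pos"])
movel([*PIN,215],max_speed=150); 
movel([*BORE,215],max_speed=220);wait(.2)
s=read_state(); print(s["time"],s["finger_gap"],s["ft_force"],s["eef_pos"])
import pickle
for n in("scene","top"):
  c=camera(n); pickle.dump(c,open(n+"1.pkl","wb")); im=c["image"]
  im=im[100:280,340:520] if n=="scene" else im[120:300,130:310]
  cv2.imwrite(f"pics/over_{n}.png",cv2.resize(im,None,fx=3,fy=3))
E
```

```text
3.2833 24.243919724991002 [-1.11  1.    5.57] [ 549.57 -314.51   81.55]
4.1917 24.23391834276942 [-0.14 -0.15 -2.17] [ 549.08 -314.29  159.02]
7.4667 24.689875374136236 [-0.36  0.17 -1.47] [537.11 215.65 215.01]
```

View pics/over_scene.png

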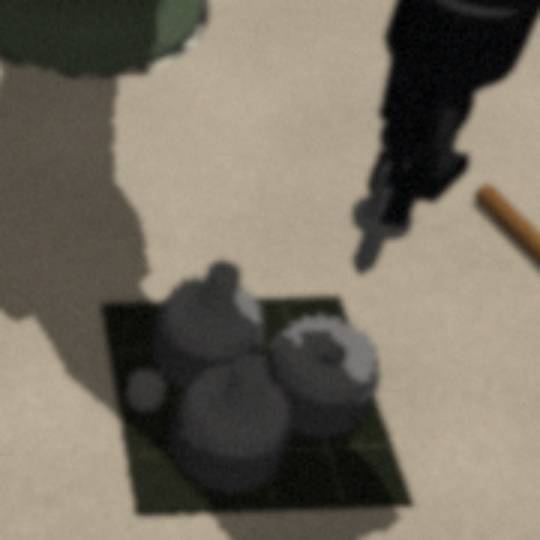

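View pics/over_top.png

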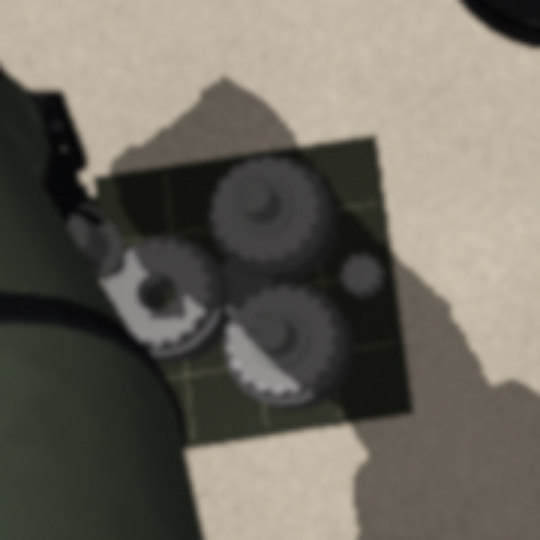

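The pin is held, with its tip at crop (362,268). Before lowering, I'll check its tilt and offset against a projection of a vertical pin.

```bash
python3 - <<'E'
import pickle
from h import *
np.set_printoptions(precision=1,suppress=True)
c=pickle.load(open("scene1.pkl","rb")); W=pts(c)
M=np.linalg.inv(c["cam_to_world"])
for z in(232-80,232-28,232):
  q=M@[537,216,z,1]; u,v=c["cx"]+c["fx"]*q[0]/-q[2], c["cy"]-c["fy"]*q[1]/-q[2]; print(z,((u-340)*3,(v-100)*3))
C=W[np.isfinite(W).all(-1)]
C=C[(np.hypot(C[:,0]-537,C[:,1]-216)<45)&(C[:,2]>125)&(C[:,2]<215)]
for lo in range(140,215,6):
  Q=C[(C[:,2]>=lo)&(C[:,2]<lo+6)]
  if len(Q): print(lo,len(Q),Q.min(0)[:2],Q.max(0)[:2],np.median(Q,0))
E
```

```text
152 (np.float64(356.6888773773223), np.float64(271.9108345628832))
204 (np.float64(377.66198266865706), np.float64(220.42023711819544))
232 (np.float64(389.85839104891534), np.float64(190.47711017273724))
152 2 [539.4 212.8] [539.8 214.6] [539.6 213.7 156.5]
158 5 [540.5 211.6] [542.8 217.8] [541.9 214.7 160.3]
164 15 [535.  207.9] [545.2 221.9] [542.9 211.5 166.8]
170 18 [535.1 208.7] [545.2 222.1] [543.5 213.4 172.9]
176 17 [537.7 208.2] [545.1 221.9] [542.7 212.7 179.2]
182 16 [536.9 207.7] [545.  221.3] [543.3 212.9 185.5]
188 15 [536.6 208.2] [545.6 221. ] [543.2 213.7 190.9]
194 4 [542.5 210. ] [544.6 215.8] [544.1 213.1 195.1]
200 1 [552.7 208.1] [552.7 208.1] [552.7 208.1 205.5]
206 85 [520.7 195.9] [558.1 234.3] [549.3 207.4 210.3]
212 23 [526.6 197.4] [554.6 232.7] [546.6 203.2 212.5]
```

The pin is upright and within about 1 mm of target. Now I'll lower it with a guard.

```bash
python3 - <<'E'
from h import *
np.set_printoptions(precision=2,suppress=True)
def st(g): s=read_state(); print(g,s["time"],s["finger_gap"],s["ft_force"],s["eef_pos"])
g=movel([*BORE,132],max_speed=120); st(g)
g=movel([*BORE,82],max_speed=50,guard=12); st(g)
if not g:
  g=movel([*BORE,68.5],max_speed=20,guard=15); st(g)
E
```

```text
False 8.4083 24.486407166735837 [ 0.75 -0.42 -1.09] [537.34 216.23 132.62]
False 9.5583 24.56491782213467 [ 0.66 -0.45 -1.8 ] [537.16 216.09  82.29]
True 10.1 24.75576811860386 [-2.02 -1.73 11.08] [537.01 215.95  71.49]
```

Contact came at TCP z = 71.5, exactly the expected seated height. I'll hold, look, then release.

```bash
python3 - <<'E'
from h import *
np.set_printoptions(precision=2,suppress=True)
wait(.4); s=read_state(); print(s["finger_gap"],s["ft_force"],s["eef_pos"])
open_gripper(); wait(.2)
movel([*BORE,190],max_speed=120)
movep([480,-150,260],np.load("R.npy")); wait(.2)
s=read_state(); print(s["time"],s["ft_force"])
for n in("top","scene"):
  c=camera(n); W=pts(c); C=W[np.isfinite(W).all(-1)]
  def box(x,y,r,lo,hi): return C[(np.hypot(C[:,0]-x,C[:,1]-y)<r)&(C[:,2]>lo)&(C[:,2]<hi)]
  T=box(*BORE,45,98,125); F=box(*BORE,26,62.5,70)
  print(n,"head",len(T),np.median(T,0),cv2.minEnclosingCircle(T[:,:2].astype(np.float32)),"flange z",np.median(F[:,2]))
  Wl=box(*BORE,40,50,64);Wl=Wl[np.hypot(*(Wl[:,:2]-BORE).T)>22]
  A=np.c_[Wl[:,:2]-BORE,np.ones(len(Wl))]; print(" wheel plane",np.linalg.lstsq(A,Wl[:,2],rcond=None)[0],cv2.minEnclosingCircle(Wl[:,:2].astype(np.float32)))
  im=c["image"]; im=im[150:290,360:500] if n=="scene" else im[150:290,140:280]
  cv2.imwrite(f"pics/end_{n}.png",cv2.resize(im,None,fx=3,fy=3))
E
python3 -c "
import cv2,numpy as np
cv2.imwrite('pics/end.png',cv2.resize(np.hstack([cv2.imread('pics/end_top.png'),cv2.imread('pics/end_scene.png')]),(800,400)))"
```

```text
24.719906966014218 [-3.22 -2.08 10.7 ] [536.97 216.    71.47]
14.0667 [1.21 0.23 1.  ]
top head 140 [536.27 213.98 104.39] ((537.0100708007812, 214.83570861816406), 12.940250396728516) flange z 65.48011132257739
 wheel plane [ 0.01  0.01 60.23] ((536.6493530273438, 216.17799377441406), 38.00983810424805)
scene head 106 [540.25 214.16 106.06] ((537.7886962890625, 216.17117309570312), 13.321073532104492) flange z 66.63449079539748
 wheel plane [-0.07  0.03 61.31] ((538.0072631835938, 217.1031494140625), 38.54024887084961)
```

View pics/end.png

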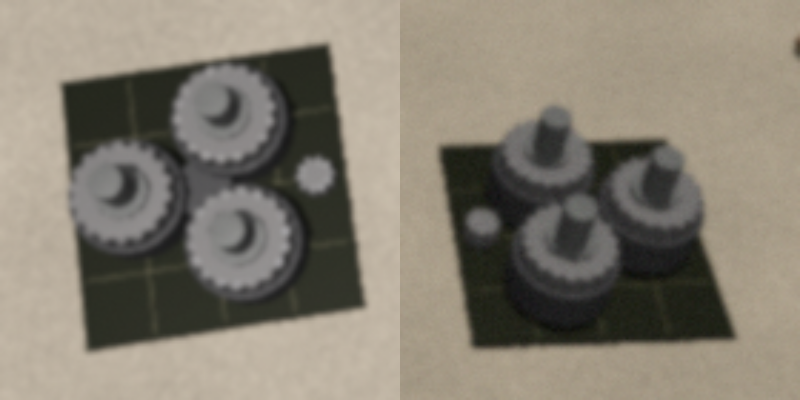

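The picture shows the pin seated upright in the third wheel: its head is at (110,182) in the top view and (667,165) in the scene view. It matches its two neighbours, and the wheel lies flat.

```bash
python3 -c "
from h import *
finish_job()"
```

```text
the job is handed in; nothing more can be done
```

The big round-headed pin is through the loose wheel and boss, and I handed the job in at about 14 s of the 34 s allowed; no verdict was reported.

- **Insertion:** I took the pin from the rack hole on the robot's right (y ≈ -314) and lowered it into the bore. It touched down with about 11 N at the expected seated height. I held it there for 0.4 s before letting go.
- **Pin and wheel:** In the top view the head top is at 104 mm and the flange top at 65 mm, as expected when home. The head is within about 1.5 mm of my estimate of the bore axis, and the wheel is flat (tilt about 0.01 rad). The arm was well clear.
- **Disagreement:** The scene camera reads 1–2 mm higher and gives a wheel tilt of about 0.07 rad. That is from noisier data and still inside the 0.17 rad limit. None of my checks failed.

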